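Purge the dispenser from its push-key controller

ROBOT

A 6-joint arm with a two-finger parallel gripper is mounted at the origin on a cart in front of the work surface, level with it; the furniture and walls round the work are solid. World frame = base frame: x ahead of the robot, y to its left, z up, the work surface at z = 0. Lengths are in mm, angles in rad, forces in N, time in s.
With the tool pointing down it reaches from about 350 to 775 mm from the base axis. Payload 7.3 kg.
Tool frame: the origin (TCP) lies at the very end of the fingers, on their centre line; the grasp point (between the pads) lies 19 mm behind it (hold_point_z is the distance from the TCP to the grasp point, in mm); z points along the fingers, y is the line along which they close (so a half turn about z gives the same grasp; the last joint's range is limited). The gripper opens to 92 mm and grips with 3 to 60 N. Pads are 19 mm wide; open, the fingers measure 130 mm over their backs; the gripper's body (75 mm by 190 mm) begins 47 mm behind the grasp point.
Start: joints at [-0.146, 0.342, 1.524, -0, 1.275, -0.146], TCP at [525.022, 0.019, 198.141] pointing down, gripper open.
Joint ranges: [-2.53, 2.53], [-0.77, 2.02], [0.04, 2.7], [-1, 4.14], [0.28, 2.66], [-3.11, 3.11]. Speed limits (rad/s): [2.57, 2.57, 3.14, 3.14, 3.14, 3.14].

INTERFACE

Orientations are given as a unit quaternion [w, x, y, z].
In Python, from rig import movep, line_to, set_joints, move_gripper, dwell, ik, read_state, grab_frame, camera_info, PlanningError, hand_in, look_for, outline_of, pinpoint, hold_point_z gives the robot as it stands. The module is installed in compiled form; this text tells all that it offers. Calls block until the motion is done:
- movep(position, orientation): joint-space move of the TCP to a pose.
- line_to(position, frame=None, v=150, force_limit=None): straight line of the TCP; frame=None keeps the orientation; v is the mean speed in mm/s. With force_limit (N) it stops when the force on the tool has changed by that much, and returns True; else False.
- set_joints(angles): joint-space move.
- move_gripper(opening, f_grip=None): finger opening in mm; f_grip is the grip in N (None keeps the last); returns when the fingers have stopped.
- dwell(seconds).
- ik(position, orientation): joint angles nearest the present ones, or None.
- read_state(): the state.
- grab_frame(name): name is "scene" or "side" or "wrist"; returns (picture, depth): 420x560x3 uint8, blue, green, red; 420x560 float32, mm along the optical axis (not along the pixel's ray), 0 where there is no reading.
- camera_info(name): a dict with "fovy" (degrees; the focal length in pixels is half the picture's height over the tangent of half this angle, whatever the lens; pixels are square), "cx", "cy" (the principal point, pixels), "R" (3x3) and "t" (3): a world point X has camera coordinates R X + t. Camera axes: x right, y down, z forward; pixel columns grow to the right and rows downward; lengths in mm; the calibration is good to about 2 mm. A picture is of the moment at which its call begins: read the wrist's pose just before it. camera_info takes no time and is no camera call; for the wrist camera it gives the pose at the moment of the call.
A pose or a line that the arm cannot do raises PlanningError and nothing moves.
- hand_in(): hands the job in; it is judged then, once.
Trained networks look in the newest picture that a camera, given by its name, has taken for a name from the list of things; names that differ only in an ending like _2 or _b are one class to them, and where a whole thing is asked for, a point or a joint stands for the part that bears it (a point fixed in the world has none). Each returns a list of dicts, best first, with "conf" (0 to 1); they miss things now and then, are a little off and sometimes report something else, mostly with a low value. They report only what shows in the picture. A call takes as long as a camera call.
- look_for(label, camera): "point" ([x, y, z] in mm, in world coordinates, good to about 4 mm: the middle of the surface that is visible of it).
- outline_of(label, camera): "pixels" (420x560 bool, what is visible of it).
- pinpoint(label, camera): "point" ([x, y, z] in mm, in world coordinates, good to about 4 mm: a listed point, or the origin of a listed thing).
The state is a dict: "time_s": time; "joints": joint angles; "dq": joint speeds; "joint_torque": joint torques, N m; "tool_pos": TCP position; "orientation": TCP orientation; "contact_force": force on the tool from outside, world axes, zero at the start; "wrist_torque": the same for the moment, N m; "gripper_width": finger opening in mm; "finger_force": force on a finger pad.
Only numpy, scipy, OpenCV 4.12 (cv2) and the standard library are available. Lean on these libraries where they do the work, as an engineer would, in place of code of your own. Each camera call takes 0.05 s, during which the arm holds its last target. There are 200 camera calls.

TASK

Purge the dispensing line from the controller on the worktop, by touch alone, without grasping anything: push the raised end of the rocker switch fully down, then push the round button fully in so that it stays in, then press the long narrow bar key fully down with the fingers and keep it down. Finish the program while still holding the bar key down. Keep to this order, do not press the square key, and leave the small parts standing round the controller where they are.

Things in the scene. Friction and masses are not known exactly. Their poses are not given: they have to be found in the camera images.
- console: grey controller, fixed box 80 (x) x 250 (y) x 45 mm; origin: centre of its underside on the worktop, z up, x to its far side (away from the robot). On its deck, 45 mm up, four modules stand in a row at y = -87, -29, 29, 87 mm, in an order that varies; each is one black control on an aluminium plate 68 x 50 x 3 mm, facing as the controller does
- rocker_press (a point): point to push on the rocker: on its far half, 19 mm from the crease, moving with it. Rocker 30 mm wide, 2 x 28 mm long along the controller's x, a shallow V; the crease is the hinge, 53 mm above the worktop. At the start the near half is level, the far half slopes up (point 60 mm up, 17.5 mm beyond the crease); fully over, the point is 53 mm up and the near half stands up
- rocker (a joint): angle of the rocker, 0 = off (far end raised) to 0.40 rad = fully over (far half level); starts at 0 to 0.04. It stays where it is left; about 2 N on the point turns it
- round_button_top (a point): centre of the top face of the round button: 30 mm across, black, 12 mm above the controller's deck when up (57 mm above the worktop), travel 6 mm; the point moves with it
- round_button (a joint): how far the round button is in, 0 = out to 0.006 m = fully in. A latching button without a spring: it stays where it is pushed; takes about 2.5 N
- square_key_top (a point): centre of the top face of the square key, not to be pressed: 24 x 24 mm, black, 12 mm above the controller's deck when up (57 mm above the worktop), travel 6 mm
- square_key (a joint): how far the square key is down, 0 to 0.006 m; springs back
- bar_key_top (a point): centre of the top face of the long narrow bar key: 48 mm along the controller's x, 14 mm wide, black, 12 mm above the controller's deck when up (57 mm above the worktop), travel 6 mm; the point moves with it
- bar_key (a joint): how far the bar key is down, 0 = up to 0.006 m = fully down. Sprung: 1.2 N starts it, 4 N holds it fully down, and it springs up when let go
- vial: loose glass vial with a cap, 22 mm across, 45 mm tall, standing in front of the controller (robot side); origin at the centre of its underside. To be left alone
- nut: loose knurled thumb nut, 26 mm across, 17 mm tall, in front of the controller; origin at the centre of its underside. To be left alone
- coupling: loose brass coupling, 22 mm across, 25 mm tall, beside the controller's left (+y) end; origin at the centre of its underside. To be left alone
- holder: loose aluminium holder block 25 x 40 x 21 mm, beside the controller's right (-y) end; origin at the centre of its underside. To be left alone

How it is judged (in metres and radians):
On the way, in this order (a step that is already met when the one before it is completed fails the run):
1. the rocker is pushed over (value of joint rocker above 0.33 rad), for 0.1 s.
2. the round button is pushed in (value of joint rocker above 0.33 rad and value of joint round_button above 0.0045 m), for 0.1 s.
3. the bar key is held down (all of step 2 and value of joint bar_key above 0.0045 m), for 0.2 s.
At the end, for the whole second after the job is handed in: The robot's fingers hold the bar key down (at least 4.5 of 6 mm, pushing with more than 1 N), the rocker is over (more than 0.33 of 0.40 rad), the round button is in (at least 4.5 of 6 mm) and the square key is up (all of step 3 and contact force between the fingers and bar_key above 1 N and value of joint square_key below 0.002 m); the arm keeps its last pose, push and grip.
It fails at once if the square key is pressed (2 mm or more) (value of joint square_key above 0.002 m).
It fails at once if the round button is pushed (2 mm or more) while the rocker is not over (value of joint round_button above 0.002 m and not (value of joint rocker above 0.33 rad)).
It fails at once if the bar key is pressed (2 mm or more) while the round button is not in or the rocker is not over (value of joint bar_key above 0.002 m and not (value of joint rocker above 0.33 rad and value of joint round_button above 0.0045 m)).
It fails at once if a small part beside the controller is moved more than 15 mm, lifted or tipped (distance of any of vial, nut, coupling, holder from where it was at the start of the episode above 0.015 m or angle between any of vial, nut, coupling, holder's own z axis and vertical above 0.5 rad).
It also fails if it takes over 38 s, if anything falls off the work surface, if the arm or the gripper's body presses on something with over 40 N, if the wrist force passes 120 N, or if a joint passes its speed limit or range.

## Working session

There is one attempt and no reset: what is moved stays moved. The work goes in short steps, each a Python script; the robot and the scene stay as the last script left them, time stands still between calls to the robot, and variables do not carry over. Pictures are saved under pics/ and viewed, at most 10 in all, crops included, and the job is handed in when it is done.

```bash
mkdir -p pics; python3 - <<'E'
from rig import *
import cv2,numpy as np
for c in ("scene","wrist"):
    im,d=grab_frame(c); cv2.imwrite(f"pics/{c}1.png",im)
    for l in ("console","rocker_press","round_button_top","square_key_top","bar_key_top","vial","nut","coupling","holder"):
        r=pinpoint(l,c); print(c,l,[(np.round(x["point"]).tolist(),round(x["conf"],2)) for x in r[:2]])
s=read_state();print(s["time_s"],s["tool_pos"],s["orientation"],s["gripper_width"])
E
```

```text
scene console [([459.0, 94.0, -3.0], 0.77)]
scene rocker_press [([469.0, 179.0, 58.0], 0.7), ([455.0, 120.0, 57.0], 0.67)]
scene round_button_top [([455.0, 121.0, 60.0], 0.48), ([462.0, 95.0, -1.0], 0.27)]
scene square_key_top [([462.0, 60.0, 53.0], 0.61)]
scene bar_key_top [([470.0, 9.0, 57.0], 0.54)]
scene vial [([469.0, 6.0, 57.0], 0.6), ([388.0, 145.0, -1.0], 0.51)]
scene nut [([398.0, 66.0, 3.0], 0.54)]
scene coupling []
scene holder [([452.0, -60.0, 2.0], 0.81), ([467.0, 7.0, 58.0], 0.21)]
wrist console [([459.0, 90.0, -2.0], 0.88)]
wrist rocker_press [([469.0, 180.0, 58.0], 0.84)]
wrist round_button_top [([455.0, 124.0, 57.0], 0.71)]
wrist square_key_top [([467.0, 59.0, 54.0], 0.78)]
wrist bar_key_top [([474.0, 6.0, 63.0], 0.98)]
wrist vial [([389.0, 146.0, -3.0], 0.9)]
wrist nut []
wrist coupling []
wrist holder [([456.0, -60.0, 4.0], 0.59)]
1.0 [5.25023153e+02 3.54536895e-02 1.98143933e+02] [2.96580270e-05 7.07101727e-01 7.07111834e-01 4.06404467e-05] 91.67248455267236
```

View pics/wrist1.png

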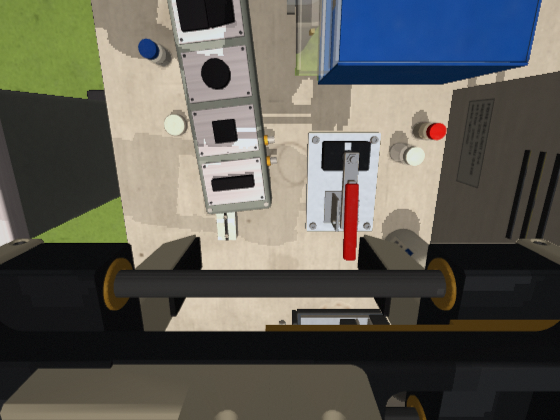

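View pics/scene1.png

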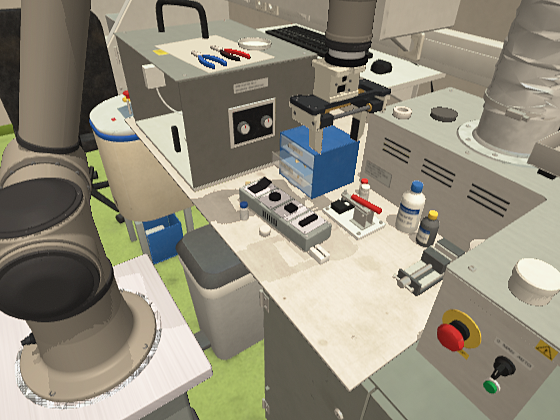

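The wrist view shows the console cut off at the top. Rocker is at (205,12), round button (215,73), square key (225,131) and bar (233,183), with the vial, nut and holder around it and a tall blue drawer unit at (430,40). I'll move for a full view and measure with depth.

```bash
cat > h.py <<'E'
from rig import *
import cv2,numpy as np
def cloud(c):
    i=camera_info(c); im,d=grab_frame(c)
    f=210/np.tan(np.radians(i["fovy"])/2)
    v,u=np.mgrid[:420,:560]
    P=np.stack([(u-i["cx"])/f*d,(v-i["cy"])/f*d,d],-1)
    W=(P-np.array(i["t"]))@np.array(i["R"])
    W[d==0]=np.nan
    return im,W
E
python3 - <<'E'
from h import *
i=camera_info("wrist");print("cam",-np.array(i["R"]).T@np.array(i["t"]))
im,W=cloud("wrist")
b=(im[...,0]>120)&(im[...,2]<60)&(W[...,0]>480)
print("drawer",np.nanpercentile(W[b],[1,50,99],axis=0).round())
line_to([480,30,270])
s=read_state()["time_s"]
i=camera_info("wrist");print("cam",-np.array(i["R"]).T@np.array(i["t"]))
im,W=cloud("wrist");cv2.imwrite("pics/w2.png",im);np.save("W2.npy",W)
for l in ("console","rocker_press","round_button_top","square_key_top","bar_key_top","vial","nut","coupling","holder"):
    r=pinpoint(l,"wrist"); print(l,[(np.round(x["point"]).tolist(),round(x["conf"],2)) for x in r[:2]])
for l in ("rocker_press","round_button_top","square_key_top","bar_key_top"):
    for o in outline_of(l,"wrist")[:1]:
        q=W[o["pixels"]];q=q[np.isfinite(q[:,0])]
        r=cv2.minAreaRect(q[:,:2].astype(np.float32)); print(l,np.round(r[0],1),np.round(r[1],1),round(r[2],1),"mean",q.mean(0).round(1),np.percentile(q[:,2],[5,50,95]).round(1),round(o["conf"],2))
z=W[...,2];m=(z>38)&(z<66)&(W[...,0]>380)&(W[...,0]<530)&(W[...,1]>-60)
n,lab,st,_=cv2.connectedComponentsWithStats(m.astype(np.uint8));k=1+st[1:,4].argmax()
q=W[lab==k];print("deck",cv2.minAreaRect(q[:,:2].astype(np.float32)),np.nanmedian(q[:,2]),st[k])
print(s)
E
```

```text
cam [525.06647399  74.19830334 384.59589072]
drawer [[573. 117. 130.]
 [644. 140. 132.]
 [716. 160. 134.]]
cam [480.06265174 104.094751   455.93206679]
console [([464.0, 91.0, -1.0], 0.74)]
rocker_press [([471.0, 179.0, 62.0], 0.75)]
round_button_top [([459.0, 125.0, 57.0], 0.76)]
square_key_top [([468.0, 66.0, 56.0], 0.53), ([470.0, 180.0, 59.0], 0.24)]
bar_key_top [([469.0, 8.0, 62.0], 0.79), ([387.0, 145.0, -4.0], 0.44)]
vial [([390.0, 145.0, -1.0], 0.68)]
nut [([395.0, 74.0, -0.0], 0.73)]
coupling [([457.0, 248.0, 1.0], 0.5)]
holder [([456.0, -58.0, 6.0], 0.65)]
rocker_press [452.1 178.3] [55.8 31.3] 6.2 mean [452.6 177.6  55.8] [51.8 54.1 62.8] 0.96
round_button_top [458.6 121. ] [28.8 28.4] 90.0 mean [459.2 120.3  56.5] [55.1 56.8 58.2] 0.94
square_key_top [465.1  62.8] [24.  23.9] 6.3 mean [465.2  63.2  56.6] [55.1 56.8 58.2] 0.7
bar_key_top [472.1   4. ] [48.1 16.7] 6.4 mean [472.    5.9  56.2] [51.4 56.7 58.2] 0.75
deck ((461.8683166503906, 91.66667175292969), (80.03569793701172, 250.09039306640625), 6.320828437805176) 47.76124426408285 [  224    24    80   195 11136]
1.8
```

View pics/w2.png

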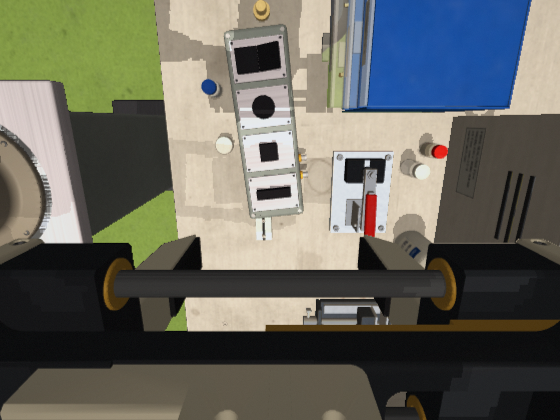

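The full console is visible: rocker (258,57), round button (263,107), square key (269,152), bar (273,193), and the coupling at (261,9). The deck fit is exactly 80x250 at (461.9, 91.7), yaw 6.32°, and the modules agree with it. Next I push the rocker.

```bash
cat >> h.py <<'E'
from scipy.spatial.transform import Rotation as Ro
yaw=np.radians(6.32); C=np.array([461.9,91.7])
def w(x,y,z): c,s=np.cos(yaw),np.sin(yaw); return [C[0]+c*x-s*y,C[1]+s*x+c*y,z]
def quat(sg):  # tool x = sg*console x, y = -sg*console y, z down
    M=Ro.from_euler("z",yaw).as_matrix()@np.diag([sg,-sg,-1.]); q=Ro.from_matrix(M).as_quat(); return [q[3],*q[:3]]
def st(t):
    s=read_state(); print(t,round(s["time_s"],1),np.round(s["tool_pos"],1),"F",np.round(s["contact_force"],1),"w",round(s["gripper_width"],1))
def press(x,y,zend,fl,v=25,zs=75):
    line_to(w(x,y,zs)); st("above"); print(line_to(w(x,y,zend),v=v,force_limit=fl)); st("pressed"); dwell(.3); st("held")
E
python3 - <<'E'
from h import *
W=np.load("W2.npy");m=(W[...,2]>70)&(W[...,2]<140)&(W[...,1]>80)&(W[...,1]<300)&(W[...,0]>420)
print("tall min x",np.percentile(W[m][:,0],[0,1,5]))
for sg in (1,-1): print(sg,[np.round(j,2) if (j:=ik(w(x,y,z),quat(sg))) is not None else None for x,y,z in((19,87,52),(0,29,50),(0,-87,50))])
j=ik(w(19,87,150),quat(-1)); sg=-1
if j is None: sg=1
move_gripper(0)
movep(w(19,87,140),quat(sg)); st("up")
press(19,87,50,12)
line_to(w(19,87,100))
im,W=cloud("wrist");cv2.imwrite("pics/w3.png",im)
for x in (-19,-10,10,19):
    p=np.array(w(x,87,0))[:2]; print(x,np.nanmedian(W[np.hypot(W[...,0]-p[0],W[...,1]-p[1])<3][:,2]) if (np.hypot(W[...,0]-p[0],W[...,1]-p[1])<3).any() else None)
E
```

```text
tall min x [539.92586408 541.30482229 568.21226383]
1 [array([ 0.21,  0.48,  1.77, -0.  ,  0.89,  1.67]), array([ 0.1 ,  0.44,  1.86, -0.  ,  0.85,  1.56]), array([-0.15,  0.43,  1.86, -0.  ,  0.85,  1.31])]
-1 [array([ 0.21,  0.48,  1.77, -0.  ,  0.89, -1.47]), array([ 0.1 ,  0.44,  1.86, -0.  ,  0.85, -1.59]), array([-0.15,  0.43,  1.86, -0.  ,  0.85, -1.83])]
up 5.2 [471.6 180.1 140.4] F [-0.2  0.2 -0.7] w 0.6
above 5.8 [471.8 180.1  75.6] F [ 0.  -0.   0.6] w 0.5
False
pressed 6.9 [471.3 180.3  50.1] F [-0.1  0.6 -0.2] w 0.4
held 7.2 [471.3 180.3  50.1] F [ 0.1 -1.  -0.5] w 0.3
-19 53.54487884715724
-10 214.61063729574232
10 147.76565912035895
19 173.97708612333093
```

View pics/w3.png

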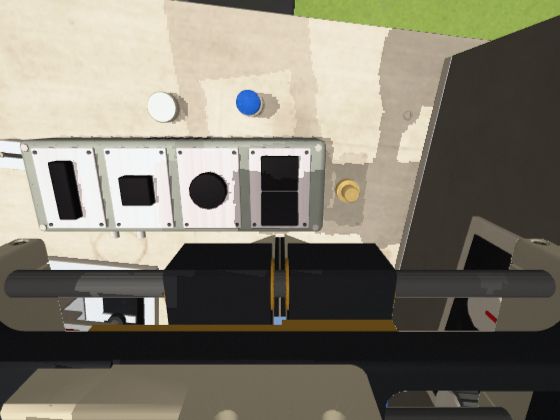

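The fingers are closed at about (280,240), and the coupling is at (348,190). The rocker halves look unchanged and there was no contact force, so it was probably not pushed. I'll check where the fingertips really are.

```bash
python3 - <<'E'
from h import *
st("now")
i=camera_info("wrist");p=np.array(i["R"])@np.array(read_state()["tool_pos"])+np.array(i["t"]);f=210/np.tan(np.radians(i["fovy"])/2)
print("tcp px",p[:2]/p[2]*f+[i["cx"],i["cy"]])
im,W=cloud("wrist")
for r in range(150,262,6): print(r,W[r,280].round(),W[r,285].round(),W[r,265].round())
for l in ("rocker_press",):
    for o in outline_of(l,"wrist")[:1]:
        q=W[o["pixels"]];print(np.nanmean(q,0));
        c,s=np.cos(yaw),np.sin(yaw);a=(q[:,:2]-np.array(w(0,87,0))[:2])@[c,s]
        for k in range(-30,31,6): mm=abs(a-k)<3; print(k,mm.sum(),np.nanmedian(q[mm,2]) if mm.any() else None)
E
```

```text
now 7.8 [470.6 180.1  99.2] F [-0.8 -1.  -0.6] w 0.6
tcp px [278.91081526 233.79401005]
150 [420. 175.  47.] [419. 179.  48.] [421. 163.  49.]
156 [424. 176.  48.] [424. 180.  47.] [426. 164.  47.]
162 [428. 176.  54.] [428. 180.  54.] [430. 164.  53.]
168 [433. 177.  52.] [433. 181.  51.] [435. 165.  52.]
174 [438. 177.  51.] [438. 181.  52.] [439. 165.  53.]
180 [443. 178.  53.] [442. 182.  55.] [444. 166.  53.]
186 [448. 178.  52.] [447. 182.  53.] [449. 166.  52.]
192 [453. 179.  52.] [452. 183.  53.] [454. 167.  52.]
198 [457. 179.  55.] [457. 183.  55.] [458. 167.  55.]
204 [461. 180.  57.] [461. 184.  57.] [463. 168.  58.]
210 [466. 180.  59.] [466. 184.  59.] [468. 168.  58.]
216 [471. 181.  60.] [470. 185.  60.] [471. 169.  62.]
222 [475. 181.  62.] [475. 185.  62.] [476. 169.  63.]
228 [485. 183.  48.] [485. 187.  48.] [487. 170.  47.]
234 [510. 185.   0.] [509. 190.   1.] [512. 170.  -1.]
240 [461. 180. 133.] [460. 182. 135.] [461. 171. 135.]
246 [462. 180. 139.] [460. 182. 144.] [436. 172. 200.]
252 [461. 180. 149.] [460. 182. 151.] [435. 172. 205.]
258 [462. 180. 154.] [459. 182. 159.] [435. 172. 210.]
[452.03666113 178.248553    55.61190848]
-30 34 53.12410707119931
-24 275 52.89041792690931
-18 291 52.93727794518491
-12 267 52.89647398358817
-6 263 52.964137034228536
0 278 53.029896015441246
6 288 55.46557335679072
12 291 57.9135740574759
18 299 60.33935968938693
24 262 62.623010406724624
30 3 47.91820042642979
```

The rocker is untouched, with its far half at 60 mm. The lower edge of the closed fingers appears about 25-30 mm above the nominal TCP, so the real tip is shorter. I'll go down guarded by force.

```bash
python3 - <<'E'
from h import *
press(19,87,18,10,v=20,zs=52)
line_to(w(19,87,90))
im,W=cloud("wrist")
c,s=np.cos(yaw),np.sin(yaw)
for o in outline_of("rocker_press","wrist")[:1]:
    q=W[o["pixels"]];a=(q[:,:2]-np.array(w(0,87,0))[:2])@[c,s]
    for k in range(-30,31,6): mm=abs(a-k)<3; print(k,mm.sum(),np.nanmedian(q[mm,2]) if mm.any() else None)
E
```

```text
above 8.3 [471.  180.2  51.7] F [ 0.3 -1.2  0.4] w 0.3
True
pressed 9.6 [471.7 180.4  24.6] F [-1.5  0.1  6.6] w 0.8
held 9.9 [471.7 180.4  24.6] F [-1.4 -1.3  7.2] w 0.6
-30 66 59.85369706978453
-24 352 62.69442719938589
-18 302 60.66647008151175
-12 302 58.03560858636034
-6 274 55.381849770409005
0 266 53.0627350029333
6 274 52.87556042630209
12 278 52.83365908359967
18 279 52.93129274359821
24 273 52.88858546575379
30 49 52.374324736210745
```

The rocker is fully over: far half level at 53, near half up. The closed tip sits 28.4 mm above the nominal TCP. Next is the round button.

```bash
python3 - <<'E'
from h import *
line_to(w(0,29,60))
press(0,29,17,14,v=20,zs=38)
line_to(w(0,29,60))
line_to(w(0,-87,60))
im,W=cloud("wrist");cv2.imwrite("pics/w4.png",im)
for l in ("round_button_top","square_key_top","bar_key_top"):
    for o in outline_of(l,"wrist")[:1]: q=W[o["pixels"]];print(l,np.nanmedian(q,0).round(1),round(o["conf"],2))
E
```

```text
above 11.5 [458.5 121.1  37.9] F [1.1 0.2 0. ] w 0.5
True
pressed 12.2 [458.9 120.5  22.6] F [-1.8 -0.2  7.7] w 0.3
held 12.6 [458.9 120.5  22.6] F [-1.3 -1.1  8.4] w 0.5
round_button_top [458.1 119.7  50.8] 0.57
square_key_top [461.7  61.4  56.7] 0.72
```

View pics/w4.png

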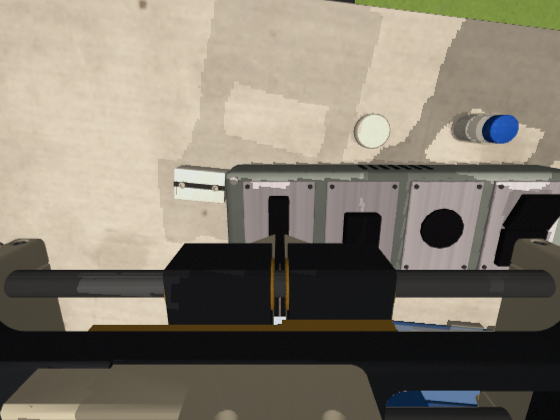

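The round button (441,229) is in, with its top at 50.8. The square key is up, and the tool is over the bar (279,215) with the nut, vial and holder undisturbed. Now I press the bar key and hold it.

```bash
python3 - <<'E'
from h import *
press(0,-87,17,14,v=20,zs=38)
dwell(.5); st("hold")
im,W=cloud("wrist")
for l in ("square_key_top","round_button_top","rocker_press"):
    for o in outline_of(l,"wrist")[:1]: q=W[o["pixels"]];print(l,np.nanmedian(q,0).round(1),round(o["conf"],2))
E
```

```text
above 14.4 [470.8   5.6  37.6] F [-0.2  0.1 -0.1] w 0.3
True
pressed 15.2 [471.7   5.2  22.5] F [-2.5 -0.1  9.7] w 0.4
held 15.5 [471.7   5.2  22.5] F [-3.3  0.1 10.4] w 0.3
hold 16.0 [471.7   5.2  22.5] F [-1.8  0.7  9.6] w 0.5
square_key_top [456.6  65.8  56.6] 0.8
round_button_top [457.4 119.2  50.7] 0.74
```

The bar key is fully down: tip at 22.5 nominal (50.9 real), held with about 10 N. The square key is still up and the round button is still in.

```bash
python3 -c "
from rig import *
print(hand_in())"
```

```text
the job is handed in; nothing more can be done
None
```

I pushed the rocker over, then the round button in, then the bar key down, and handed the job in at about 16 s with the bar still held at about 10 N; the square key stayed up, I saw no small part disturbed, and the hand-in call gave no verdict.

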